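# Lay a glazed tile face down on the drying block

### The arm

A 6-joint arm with a two-finger parallel gripper is mounted at the origin on the work surface. World frame = base frame: x ahead of the robot, y to its left, z up, the work surface at z = 0. Lengths are in m, angles in rad, forces in N, time in s.
With the tool pointing down it reaches from about 0.225 to 0.875 m from the base axis. Payload 3.4 kg.
Tool frame: the origin (TCP) lies on the mounting face of the last link; the fingertips stand 173 mm ahead of it and the grasp point (between the pads) lies 155 mm ahead of it; y points along the fingers, x is the direction in which the jaws open and shut, and the axes are right-handed (so a half turn about y gives the same grasp; the last joint's range is limited). The gripper opens to 85 mm and grips with 20 to 120 N. Pads are 22 mm wide; open, the fingers measure 114 mm over their backs; the gripper's body (76 mm by 85 mm) begins 54 mm behind the grasp point. The pads swing forward as they close: fully open they stand 13 mm farther back than shut.
Start: joints at [-1.285, 0.276, 1.505, -0, 1.361, -0.121], TCP at [0.228, -0.528, 0.405] pointing down, gripper open.
Joint ranges: [-2.89, 2.89], [-0.75, 2.08], [0.22, 2.7], [-1.18, 4.32], [0.11, 2.71], [-2.7, 2.7]. Speed limits (rad/s): [2.57, 2.57, 3.14, 3.14, 3.14, 3.14].

### API

Orientations are given as a unit quaternion [w, x, y, z].
In Python, from rig import manip, vision, ticket gives the robot as it stands.
- The arm moves only by the tool arm_command, never from a script. Its argument "increments" is one flat list of numbers, 7 for each row, row after row: the turn, a rotation vector about the tool's x, y, z in rad, then the shift along the tool's x, y, z in cm, then the closure, from 0 (fully open) to 1 (shut). In form: [wx, wy, wz, tx, ty, tz, hand, wx, wy, wz, tx, ty, tz, hand, ...]. A call has 1 to 8 rows; each row shifts and turns the commanded pose from where the row before left it, along the tool's axes as they then stand; what a row does not reach is not made up. A row lasts 1/8 s, in which the tool goes at most 62.5 mm and 10.7 degrees, less where a joint would pass 70% of its speed; a pose out of reach is approached as far as the arm can. A call is refused whole if a number of a shift passes 6.25 or a number of a turn 0.188, either way. A call with a gripper value outside its range is refused whole. The fingers move at their own pace and stop on an object; "grip_force" is the grip in N (left out, the last holds). Time passes only in rows, so rows that do not move let the fingers close. It gives the time, the measured TCP pose, the force and the opening at its end, in the units of the state.
- manip.get_state(): the state, without advancing time (a new reading comes with each control period).
- vision.get_image(name): name is "scene" or "top" or "wrist"; returns the picture (384x512x3 uint8, red, green, blue); there is no depth.
- vision.camera_params(name): a dict with "vfov" (degrees; the focal length in pixels is half the picture's height over the tangent of half this angle, whatever the lens; pixels are square), "cx", "cy" (the principal point, pixels), "R" (3x3) and "t" (3): a world point X has camera coordinates R X + t. Camera axes: x right, y down, z forward; pixel columns grow to the right and rows downward; lengths in m; the calibration is good to about 2 mm. A picture is of the moment at which its call begins: read the wrist's pose just before it. camera_params takes no time and is no camera call; for the wrist camera it gives the pose at the moment of the call.
- ticket.sign_off(): hands the job in, once; it reports no verdict.
The state is a dict: "clock": time; "qpos": joint angles; "qd": joint speeds; "effort": joint torques, N m; "position": TCP position; "ee_rot": TCP orientation; "contact_force": force on the tool from outside, world axes, zero at the start; "moment": the same for the moment, N m; "width": finger opening in m.
Only numpy, scipy, OpenCV 4.12 (cv2) and the standard library are available. Lean on these libraries where they do the work, as an engineer would, in place of code of your own. Each camera call takes 0.05 s, during which the arm holds its last target.

### The job

Take the blue-faced tile out of the wooden rack and lay it face down on the white plaster drying block, centred and with its long side along the block's long side, so that its clay back can dry. Lay it down gently rather than dropping it, let go of it, and leave the green tile standing in the rack.

Things in the scene. Friction and masses are not known exactly. Their poses are not given: they have to be found in the camera images.
- blue_tile_center (a point): Centre of the loose tile to flip: 60 mm wide (y), 100 mm long (z), 10 mm thick (x), about 0.13 kg. +x points out of its blue face, -x out of its beige clay back. It starts upright (z up, blue face outwards and to the robot's right) in the groove of a fixed wooden rail, at either of two places. Centre 64 mm, top edge 114 mm above the table. Its side edges are free above the rail.
- block_top (a point): Centre of the top face of the fixed white plaster block: 80 mm long (x), 40 mm wide (y), top 50 mm above the table, z up. A tile laid centred along it overhangs 10 mm all round, so fingers on the tile's long edges have room beside it. Either end of the tile may lead.
- green_tile_center (a point): Centre of the green-faced tile, built like the blue one, standing in the same rail; leave it. The rail runs along the tiles' y, is 60 mm deep, its top 32 mm above the table; each tile stands 18 mm deep and loose in the groove, the two 150 mm apart, centre to centre.
Mind the look-alikes: they are no part of the job. Leave any turquoise look-alike of the part that bears block_top alone.

How it is judged:
At the end, for the whole second after the job is handed in: The blue tile rests released on the block, blue face down (within 8 degrees), centred within 16 mm, its long side within 12 degrees of the block's (either way round); the green tile still stands in the rack within 30 mm of its start (angle between blue_tile_center's own x axis and vertical above 3 rad and horizontal distance between blue_tile_center and block_top below 0.016 m and angle between the z axis of blue_tile_center and the x axis of block_top, either way round below 0.21 rad and z of blue_tile_center in the frame of block_top between 0.001 and 0.01 m and linear speed of blue_tile below 0.02 m/s and angle between green_tile_center's own z axis and vertical below 0.3 rad and distance of green_tile_center from where it was at the start of the episode below 0.03 m); the robot touches nothing.
It fails at once if the blue tile is dropped (moves faster than 0.7 m/s while the fingers do not touch it, a fall of about 25 mm) (linear speed of blue_tile above 0.7 m/s and contact force between the fingers and blue_tile below 0.05 N).
It fails at once if the green tile is knocked over or taken out of the rack (angle between green_tile_center's own z axis and vertical above 0.6 rad or distance of green_tile_center from where it was at the start of the episode above 0.05 m).
It also fails if it takes over 38 s, if anything falls off the work surface, if the arm or the gripper's body presses on something with over 40 N, if the wrist force passes 120 N, or if a joint passes its speed limit or range.

## Working session

There is one attempt and no reset: what is moved stays moved. The work goes in short steps, Python scripts to look and compute and a tool call to move; the robot and the scene stay as the last step left them, time stands still between calls to the robot, and variables do not carry over. Pictures are saved under pics/ and viewed, and the job is handed in when it is done.

Besides the shell and the picture viewer there is one more tool, called after ">>>" as name(argument=value, ...), one argument or row to a line, values as JSON. arm_command: Moves the arm, as the interface text tells. Its arguments: {"type":"object","properties":{"increments":{"type":"array"},"grip_force":{"type":"number"}},"required":["increments"]}

```bash
ls; mkdir -p pics; python3 - <<'E'
from rig import manip, vision
import cv2
print(manip.get_state())
for n in ["scene","top","wrist"]:
    p=vision.camera_params(n); print(n,p)
    cv2.imwrite(f"pics/{n}0.png",vision.get_image(n)[:,:,::-1])
E
```

```text
pics
{'clock': 0.0, 'qpos': array([-1.28495916e+00,  2.76600199e-01,  1.50615700e+00,  2.90831101e-05,
        1.36069434e+00, -1.20988953e-01]), 'qd': array([-0.00025474, -0.00094827,  0.00035647, -0.00065746, -0.00020171,
       -0.00081016]), 'effort': array([ 1.34089005e-03, -4.16767502e+01, -2.45801121e+01, -1.44359882e-05,
        1.09978803e-02, -2.32594552e-06]), 'position': array([ 0.22746957, -0.52785633,  0.40382694]), 'ee_rot': array([ 0.59112911, -0.590264  ,  0.38918134, -0.38819153]), 'contact_force': array([-0.04092663, -0.04391509, -0.46838633]), 'moment': array([ 0.00875913, -0.00376614, -0.00062881]), 'width': 0.08524166259132866}
scene {'vfov': 54.685273959261785, 'cx': 255.30346404756344, 'cy': 194.6298234614113, 'R': array([[-0.22851795,  0.97345807, -0.0126068 ],
       [ 0.84270147,  0.19130572, -0.50324582],
       [-0.48747695, -0.12562447, -0.86405134]]), 't': array([ 0.12780946, -0.39059361,  1.17926863])}
top {'vfov': 48.050148240188214, 'cx': 250.29714803195557, 'cy': 198.35209775769076, 'R': array([[ 0.00640105, -0.99939   , -0.03433143],
       [-0.99821215, -0.00434568, -0.05961219],
       [ 0.05942663,  0.03465163, -0.99763106]]), 't': array([0.00180207, 0.4989812 , 0.85766506])}
wrist {'vfov': 63.110374548114905, 'cx': 253.2471409038049, 'cy': 198.28552594396706, 'R': array([[ 0.3970387 , -0.9178012 , -0.00111058],
       [-0.88547582, -0.38337257,  0.26259863],
       [-0.2414391 , -0.10327843, -0.96490452]]), 't': array([-0.57555892, -0.03489566,  0.3782177 ])}
```

View pics/scene0.png

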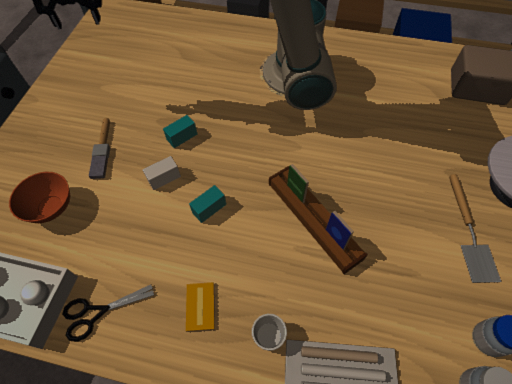

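View pics/top0.png

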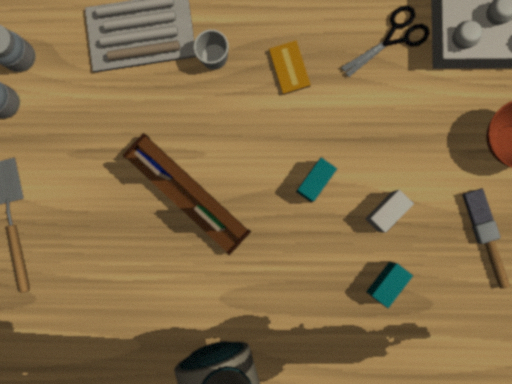

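View pics/wrist0.png

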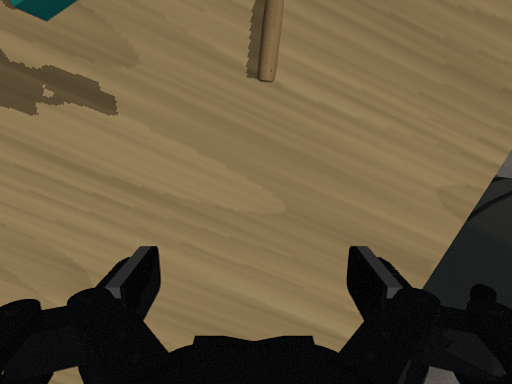

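Top view candidates for the block:
- white/grey block at (390,210)
- turquoise look-alikes at (317,179) and (390,284)

The white one fits "white plaster". For the tiles, blue is at (150,162) and green at (208,217). I'll check both in enlarged crops.

```bash
python3 - <<'E'
import cv2,numpy as np
a=cv2.imread("pics/top0.png"); s=cv2.imread("pics/scene0.png")
c=[a[130:255,115:255],a[150:275,300:440],s[155:280,255:395],s[120:245,110:250]]
c=[cv2.resize(x,(392,296),interpolation=cv2.INTER_CUBIC) for x in c]
cv2.imwrite("pics/crops.png",np.vstack([np.hstack(c[:2]),np.hstack(c[2:])]))
E
```

```text
(no output)
```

View pics/crops.png

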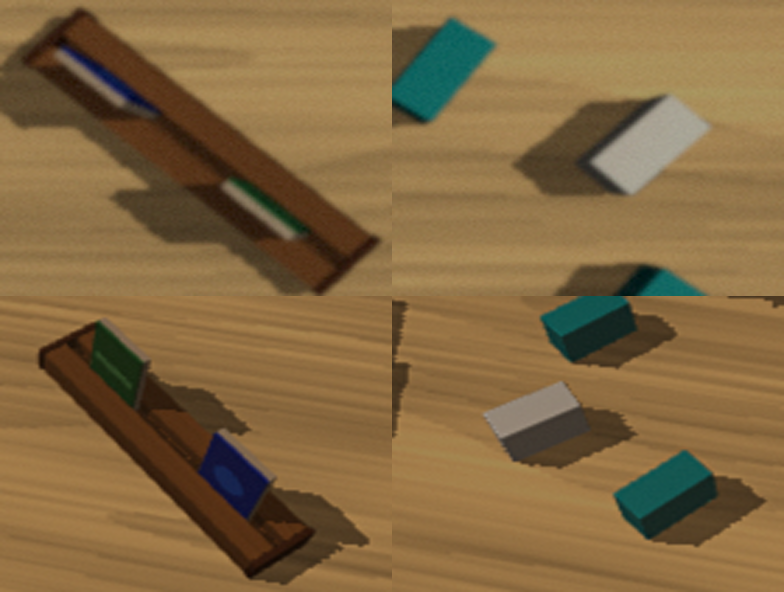

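The crops confirm it: the white block's top is at about (392,208), and the blue and green tiles stand in the rail. Next I'll measure them.

```bash
cat > h.py <<'E'
import cv2,numpy as np
from rig import vision,manip
def ray(n,uv,z,p=None):
    p=p or vision.camera_params(n); f=192/np.tan(np.radians(p['vfov']/2))
    uv=np.atleast_2d(uv).astype(float)
    d=np.c_[(uv[:,0]-p['cx'])/f,(uv[:,1]-p['cy'])/f,np.ones(len(uv))]@p['R']
    c=-p['R'].T@p['t']; s=(z-c[2])/d[:,2]
    return c+d*s[:,None]
def proj(n,X):
    p=vision.camera_params(n); f=192/np.tan(np.radians(p['vfov']/2))
    x=np.atleast_2d(X)@p['R'].T+p['t']; return np.c_[x[:,0]/x[:,2]*f+p['cx'],x[:,1]/x[:,2]*f+p['cy']]
E
python3 - <<'E'
from h import *
np.set_printoptions(precision=4,suppress=True)
def comp(m,near):
    n,l,st,c=cv2.connectedComponentsWithStats(m.astype(np.uint8))
    k=1+np.argmin(np.hypot(*(c[1:]-near).T)+1000*(st[1:,4]<25)); return (l==k),st[k,4]
for n,near,bl,gr,th in [("top",(392,208),(150,162),(208,217),150),("scene",(161,168),(340,232),(298,185),125)]:
    im=cv2.imread(f"pics/{n}0.png"); hsv=cv2.cvtColor(im,cv2.COLOR_BGR2HSV); H,S,V=cv2.split(hsv)
    print(n,im[near[1],near[0]],V[near[1]-8:near[1]+20:2,near[0]])
    m,a=comp((S<45)&(V>th),near)
    ys,xs=np.nonzero(m); P=ray(n,np.c_[xs,ys],.05)[:,:2]
    r=cv2.minAreaRect(P.astype(np.float32)); mu=P.mean(0); w,v=np.linalg.eigh(np.cov((P-mu).T))
    print(' block',a,mu,r,'yaw',np.degrees(np.arctan2(v[1,1],v[0,1])), np.sqrt(12*w))
    for nm,m,ne in [("blue",(H>105)&(H<130)&(S>110),bl),("green",(H>48)&(H<80)&(S>110),gr)]:
        m,a=comp(m,ne); r=cv2.minAreaRect(np.argwhere(m)[:,::-1].astype(np.float32)); print(' ',nm,a,cv2.boxPoints(r).tolist())
    if n=="top":
        for nm,ne in [("blue",bl),("green",gr)]:
            roi=np.zeros_like(m);roi[ne[1]-22:ne[1]+30,ne[0]-25:ne[0]+35]=1
            m2,a=comp((S<90)&(V>100)&(roi>0),(ne[0]-3,ne[1]+3))
            ys,xs=np.nonzero(m2);P=ray(n,np.c_[xs,ys],.114)[:,:2];mu=P.mean(0); w,v=np.linalg.eigh(np.cov((P-mu).T))
            print(nm,'topedge',a,xs.min(),xs.max(),ys.min(),ys.max(),mu,np.degrees(np.arctan2(v[1,1],v[0,1])),np.sqrt(12*w))
E
```

```text
top [151 165 170] [169 170 165 169 170 173 166 167 165 169 166 170 158 142]
 block 738 [ 0.4743 -0.2693] ((0.47463133931159973, -0.2698507606983185), (0.03479250892996788, 0.07618147134780884), 45.10728454589844) yaw 135.4065870969296 [0.0357 0.0752]
  blue 107 [[137.71507263183594, 150.30685424804688], [139.9589080810547, 147.89041137695312], [168.5342559814453, 174.42465209960938], [166.29042053222656, 176.84109497070312]]
  green 89 [[197.96676635742188, 206.03562927246094], [200.02853393554688, 203.8266143798828], [223.8646240234375, 226.0736541748047], [221.8028564453125, 228.2826690673828]]
blue topedge 93 136 158 152 174 [0.5564 0.1888] 47.24449836729713 [0.0056 0.0565]
green topedge 109 195 219 207 230 [0.4562 0.0785] 47.76976723678308 [0.0061 0.0583]
scene [118 134 147] [142 148 146 146 147 147 151  83  64  66  63  65  65  75]
 block 2663 [ 0.842  -0.4287] ((0.8483473062515259, -0.4539312422275543), (0.162562757730484, 0.1595906764268875), 89.88385009765625) yaw -148.07892814191445 [0.1024 0.1802]
  blue 436 [[320.38824462890625, 222.95294189453125], [332.7412109375, 212.36471557617188], [354.20001220703125, 237.4000244140625], [341.8470458984375, 247.98825073242188]]
  green 317 [[279.30975341796875, 175.35398864746094], [290.4248046875, 165.62831115722656], [312.04425048828125, 190.33628845214844], [300.92919921875, 200.0619659423828]]
```

```bash
python3 - <<'E'
from h import *
np.set_printoptions(precision=4,suppress=True)
s=cv2.imread("pics/scene0.png");t=cv2.imread("pics/top0.png")
def tile(c,yaw):
    y=np.array([np.cos(yaw),np.sin(yaw),0]);n=np.array([y[1],-y[0],0]);z=np.array([0,0,1])
    c=np.array([*c,.064]); return np.array([c+.005*n*a+.03*y*b+.05*z*d for a in(-1,1) for b in (-1,1) for d in (-.35,1)])
def blk(c,yaw):
    u=np.array([np.cos(yaw),np.sin(yaw),0]);v=np.array([-u[1],u[0],0]);c=np.array([*c,.05])
    return np.array([c+a*.04*u+b*.02*v for a,b in((1,1),(1,-1),(-1,-1),(-1,1))])
T=tile((.5564,.1888),np.radians(47.6)); G=tile((.4562,.0785),np.radians(47.6)); B=blk((.4743,-.2693),np.radians(135.4))
out=[]
for n,im,c1,c2 in(("top",t,(120,135),(340,160)),("scene",s,(275,155),(110,120))):
    K=4;b=cv2.resize(im,None,fx=K,fy=K,interpolation=cv2.INTER_CUBIC)
    for X,col in((T,(0,255,255)),(G,(0,255,255)),(B,(0,0,255))):
        for u,v in proj(n,X): cv2.circle(b,(int(K*(u+.5)),int(K*(v+.5))),3,col,-1)
    for c in(c1,c2): out.append(b[c[1]*K:c[1]*K+296+100,c[0]*K:c[0]*K+396])
out=[cv2.resize(o,(390,296) if 0 else (396,298)) if 0 else o[:298] if 0 else cv2.resize(o,(396,298*396//396)) if 0 else o for o in out]
cv2.imwrite("pics/ov.png",cv2.resize(np.vstack([np.hstack(out[:2]),np.hstack(out[2:])]),(600,600)))
print([ -vision.camera_params(n)['R'].T@vision.camera_params(n)['t'] for n in("top","scene")])
E
```

```text
[array([ 0.4471, -0.0258,  0.8854]), array([0.9332, 0.0985, 0.824 ])]
```

View pics/ov.png

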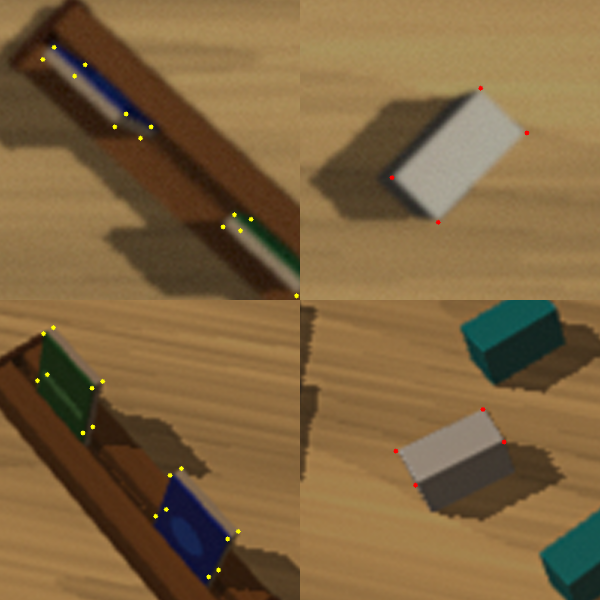

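```bash
cat >> h.py <<'E'
from scipy.spatial.transform import Rotation as Ro
from scipy.optimize import least_squares
def st():
    s=manip.get_state(); return s,Ro.from_quat(s['ee_rot'][[1,2,3,0]]),s['position']
def armR(q): return Ro.from_euler('ZYZYZ',[q[0],q[1]+q[2],q[3],q[4],q[5]])
def goal(tdir,az,jaw):  # tool y = approach with tilt tdir from vertical toward azimuth az; x=jaw
    a=np.array([np.sin(tdir)*np.cos(az),np.sin(tdir)*np.sin(az),-np.cos(tdir)])
    x=np.array([np.cos(jaw),np.sin(jaw),0]); return Ro.from_matrix(np.c_[x,a,np.cross(x,a)])
E
python3 - <<'E'
from h import *
np.set_printoptions(precision=4,suppress=True)
s,R,p=st();print(R.as_matrix(),(armR(s['qpos']).inv()*R).as_matrix())
print(R.inv().apply([.25,.44,0]))
E
```

```text
Traceback (most recent call last):
  File "h.py", line 16, in armR
    def armR(q): return Ro.from_euler('ZYZYZ',[q[0],q[1]+q[2],q[3],q[4],q[5]])
                        ~~~~~~~~~~~~~^^^^^^^^^^^^^^^^^^^^^^^^^^^^^^^^^^^^^^^^^
  File "scipy/spatial/transform/_rotation.pyx", line 1413, in scipy.spatial.transform._rotation.Rotation.from_euler
ValueError: Expected axis specification to be a non-empty string of upto 3 characters, got ZYZYZ
```

```bash
sed -i "s/^def armR.*/def armR(q): return Ro.from_euler('ZYZ',[q[0],q[1]+q[2],q[3]])*Ro.from_euler('YZ',[q[4],q[5]])/" h.py
python3 - <<'E'
from h import *
np.set_printoptions(precision=4,suppress=True)
s,R,p=st();print(R.as_matrix());print((armR(s['qpos']).inv()*R).as_matrix())
print(R.inv().apply([.25,.44,0]))
E
```

```text
[[ 0.3957 -0.0004  0.9184]
 [-0.9184  0.0014  0.3957]
 [-0.0014 -1.      0.0002]]
[[-1.  0.  0.]
 [ 0.  0.  1.]
 [ 0.  1. -0.]]
[-0.3052  0.0005  0.4037]
```

>>> arm_command(
  increments=[0,0,0,-3.6,0,4.9,0,0,0,0,-3.6,0,4.9,0,0,0,0,-3.6,0,4.9,0,0,0,0,-3.6,0,4.9,0],
  grip_force=50,
)

```text
clock: 0.65
position: [0.3511, -0.3166, 0.4045]
ee_rot: [0.591, -0.59, 0.389, -0.389]
contact_force: [0.3, -0.0, 1.1]
width: 0.0853
```

```bash
python3 - <<'E'
from h import *
s,R,p=st();print(s['qpos'].tolist(),p.tolist(),s['clock'])
E
```

```text
[-0.8811600888004574, 0.12102862502294777, 1.7088226536329867, 0.000311083889148058, 1.3116517653906847, 0.2834737196006418] [0.3511107833787936, -0.31656506761388875, 0.4045371452854226] 0.65
```

>>> arm_command(
  increments=[0.15,0,0,-3,0,3,0,0.15,0,0,-3,0,3,0,0.15,0,0,-3,0,3,0,0.15,0,0,-3,0,3,0],
)

```text
clock: 1.15
position: [0.4091, -0.161, 0.4311]
ee_rot: [0.74, -0.388, 0.256, -0.487]
contact_force: [1.1, 0.5, -0.8]
width: 0.0851
```

```bash
python3 - <<'E'
from h import *
s,R,p=st();print(s['qpos'].tolist(),p.tolist(),s['clock']);print(R.as_matrix())
E
```

```text
[-0.771376095096359, -0.035480525137915435, 1.8948566523680979, 0.6253535593858652, 1.1130904739845981, 0.1573745264644953] [0.4091046494650057, -0.16102024004745022, 0.4310870864006472] 1.15
[[ 3.95736662e-01  5.21396147e-01  7.56001688e-01]
 [-9.18363604e-01  2.25471985e-01  3.25224039e-01]
 [-8.86640890e-04 -8.22987510e-01  5.68058775e-01]]
```

```bash
cat > kin.py <<'E'
from h import *
D=[([-1.28495916,.276600199,1.506157,0,1.36069434,-.120989],[.22746957,-.52785633,.40382694]),
([-0.8811600888004574, 0.12102862502294777, 1.7088226536329867, 0.000311083889148058, 1.3116517653906847, 0.2834737196006418], [0.3511107833787936, -0.31656506761388875, 0.4045371452854226]),
([-0.771376095096359, -0.035480525137915435, 1.8948566523680979, 0.6253535593858652, 1.1130904739845981, 0.1573745264644953], [0.4091046494650057, -0.16102024004745022, 0.4310870864006472])]
C=Ro.from_matrix([[-1,0,0],[0,0,1],[0,1,0]])
def fkR(q): return armR(q)*C
def fk(q,k):
    d1,L2,L3,d6=k
    r=L2*np.sin(q[1])+L3*np.sin(q[1]+q[2]); z=d1+L2*np.cos(q[1])+L3*np.cos(q[1]+q[2])
    return np.array([r*np.cos(q[0]),r*np.sin(q[0]),z])+d6*fkR(q).apply([0,1,0])
def fit():
    return least_squares(lambda k:np.ravel([fk(np.array(q),k)-p for q,p in D]),[.3,.45,.45,.1])
lo=np.array([-2.89,-.75,.22,-1.18,.11,-2.7]);hi=np.array([2.89,2.08,2.7,4.32,2.71,2.7])
def ik(p,R,k,seeds=40):
    best=[];g=np.random.default_rng(0)
    for i in range(seeds):
        q0=g.uniform(lo,hi); q0[0]=np.clip(np.arctan2(p[1],p[0])+g.normal()*.3,-2.8,2.8)
        s=least_squares(lambda q:np.r_[(fk(q,k)-p)*5,(fkR(q).inv()*R).as_rotvec()],q0,bounds=(lo,hi))
        if s.cost<1e-6 and not any(np.abs(b-s.x).max()<.02 for b in best): best.append(s.x)
    return best
E
python3 - <<'E'
from kin import *
np.set_printoptions(precision=3,suppress=True)
f=fit();print(f.x,np.abs(f.fun).max());k=f.x
yb=np.radians(47.6);c=np.array([.5564,.1888,.072])
for th in (35,45,55):
  for flip in(0,1):
    G=goal(np.radians(th),yb-np.pi/2,yb+np.pi*flip); print('grasp',th,flip,ik(c-.155*G.apply([0,1,0]),G,k))
u=np.radians(135.4)
for th in (35,45,55):   # final tilt from vertical
  for az in (u,u+np.pi):
    for flip in (0,1):
      G=goal(np.radians(th),az,u+np.pi/2+np.pi*flip); print('final',th,np.degrees(az),flip,ik(np.array([.4743,-.2693,.060])-.155*G.apply([0,1,0]),G,k))
E
```

```text
[0.092 0.719 0.386 0.309] 0.06584597422621552
grasp 35 0 [array([ 0.796,  0.395,  2.082, -0.864,  0.854,  0.614])]
grasp 35 1 [array([ 0.796,  0.395,  2.082, -0.864,  0.854, -2.528])]
grasp 45 0 [array([ 0.916,  0.467,  2.152, -1.048,  0.949,  0.912])]
grasp 45 1 [array([ 0.916,  0.467,  2.152, -1.048,  0.949, -2.23 ])]
grasp 55 0 [array([ 1.016,  0.567,  2.211, -1.166,  1.067,  1.16 ])]
grasp 55 1 [array([ 1.016,  0.567,  2.211, -1.166,  1.067, -1.982])]
final 35 135.4 0 [array([-0.602,  0.716,  1.384,  0.101,  1.645,  1.723])]
final 35 135.4 1 [array([-0.602,  0.716,  1.384,  0.101,  1.645, -1.418])]
final 35 315.40000000000003 0 [array([-0.282,  0.207,  2.538,  4.213,  0.316, -2.203])]
final 35 315.40000000000003 1 [array([-0.282,  0.207,  2.538,  4.213,  0.316,  0.938])]
final 45 135.4 0 [array([-0.615,  0.829,  1.256,  0.12 ,  1.833,  1.718])]
final 45 135.4 1 [array([-0.615,  0.829,  1.256,  0.12 ,  1.833, -1.423])]
final 45 315.40000000000003 0 []
final 45 315.40000000000003 1 []
final 55 135.4 0 [array([-0.624,  0.941,  1.143,  0.14 ,  2.008,  1.719])]
final 55 135.4 1 [array([-0.624,  0.941,  1.143,  0.14 ,  2.008, -1.422])]
final 55 315.40000000000003 0 []
final 55 315.40000000000003 1 []
```

```bash
python3 - <<'E'
import re
t=open('kin.py').read()
a=t.index("def fk(q,k)");b=t.index("lo=np")
t=t[:a]+'''def fk(q,k):
    d1,L2,L3,d6,sy,wy=k
    A=Ro.from_euler('ZY',[q[0],q[1]]);B=Ro.from_euler('ZY',[q[0],q[1]+q[2]]);F=Ro.from_euler('ZYZ',[q[0],q[1]+q[2],q[3]])
    return np.array([0,0,d1])+A.apply([0,sy,L2])+B.apply([0,0,L3])+F.apply([0,wy,0])+d6*fkR(q).apply([0,1,0])
def fit(v=2):
    M=np.eye(6) if v==2 else np.delete(np.eye(6),5-v,0)
    x0=np.array([.3,.45,.45,.1,.03,.03])
    f=least_squares(lambda k:np.ravel([fk(np.array(q),k@M)-p for q,p in D]),M@x0); f.x=f.x@M
    return f
'''+t[b:]
open('kin.py','w').write(t)
E
python3 - <<'E'
from kin import *
for v in (0,1,2):
    f=fit(v);print(v,f.x.round(4),np.abs(f.fun).max())
E
```

```text
0 [0.059  0.6448 0.4036 0.191  0.0694 0.    ] 0.00043203703597377574
1 [0.0275 0.6714 0.3964 0.2003 0.     0.066 ] 0.02668398742469341
2 [ 5.930e-02  6.447e-01  4.037e-01  1.910e-01  6.990e-02 -5.000e-04] 0.00034250652200601417
```

```bash
cat > plan.py <<'E'
from kin import *
np.set_printoptions(precision=3,suppress=True)
k=fit(0).x
yb=np.radians(47.6);c=np.array([.5564,.1888,.072])
for th in (35,45,55):
  for flip in(0,1):
    G=goal(np.radians(th),yb-np.pi/2,yb+np.pi*flip); print('grasp',th,flip,ik(c-.155*G.apply([0,1,0]),G,k))
u=np.radians(135.4)
for th in (35,45,55):   # final tilt from vertical
  for az in (u,u+np.pi):
    for flip in (0,1):
      G=goal(np.radians(th),az,u+np.pi/2+np.pi*flip); print('final',th,np.degrees(az).round(),flip,ik(np.array([.4743,-.2693,.060])-.155*G.apply([0,1,0]),G,k))
E
python3 plan.py
```

```text
grasp 35 0 [array([ 0.533,  0.392,  2.015, -0.912,  0.766,  0.392])]
grasp 35 1 []
grasp 45 0 [array([ 0.62 ,  0.438,  2.074, -1.165,  0.852,  0.699])]
grasp 45 1 [array([ 0.62 ,  0.438,  2.074, -1.165,  0.852, -2.442])]
grasp 55 0 []
grasp 55 1 []
final 35 135.0 0 [array([-0.68 ,  0.667,  1.487,  0.056,  1.596,  1.653])]
final 35 135.0 1 [array([-0.68 ,  0.667,  1.487,  0.056,  1.596, -1.489])]
final 35 315.0 0 [array([-0.568,  0.22 ,  2.375,  4.294,  0.132, -2.546])]
final 35 315.0 1 [array([-0.568,  0.22 ,  2.375,  4.294,  0.132,  0.595])]
final 45 135.0 0 [array([-0.686,  0.76 ,  1.393,  0.067,  1.772,  1.65 ])]
final 45 135.0 1 [array([-0.686,  0.76 ,  1.393,  0.067,  1.772, -1.492])]
final 45 315.0 0 [array([-0.536,  0.259,  2.521,  3.55 ,  0.442, -1.77 ])]
final 45 315.0 1 [array([-0.536,  0.259,  2.521,  3.55 ,  0.442,  1.371])]
final 55 135.0 0 [array([-0.69 ,  0.851,  1.313,  0.077,  1.935,  1.649])]
final 55 135.0 1 [array([-0.69 ,  0.851,  1.313,  0.077,  1.935, -1.493])]
final 55 315.0 0 [array([-0.502,  0.37 ,  2.674,  3.44 ,  0.866, -1.606])]
final 55 315.0 1 [array([-0.502,  0.37 ,  2.674,  3.44 ,  0.866,  1.536])]
```

```bash
cat >> kin.py <<'E'
def screw(R0,p0,R1,p1,N,curve=True):
    w=(R0.inv()*R1).as_rotvec()/N
    dR=Ro.from_rotvec(w); M=np.zeros((3,3)); A=Ro.identity()
    for i in range(N): M+=A.as_matrix(); A=A*dR
    t=np.linalg.solve(M,R0.inv().apply(p1-p0))
    return w,t*100
yb=np.radians(47.6);TH=np.radians(40)
GR=goal(TH,yb-np.pi/2,yb); a=GR.apply([0,1,0])
tilec=np.array([.5564,.1888,.074])
def gp(back): return tilec-(.150+back)*a
E
python3 - <<'E'
from kin import *
np.set_printoptions(precision=4,suppress=True)
k=fit(0).x
s,R,p=st()
print(gp(.1),gp(0),ik(gp(.1),GR,k,10),ik(gp(0),GR,k,10))
for N in(8,10,12): print(N,*screw(R,p,GR,gp(.1),N))
E
```

```text
[0.4377 0.2972 0.2655] [0.4852 0.2538 0.1889] [array([ 0.6952,  0.3171,  1.9532, -0.8765,  0.9769,  0.4156])] [array([ 0.572 ,  0.4152,  2.0462, -1.0531,  0.7968,  0.5544])]
8 [-0.1026 -0.2615 -0.0124] [-2.613  1.923  6.8  ]
10 [-0.0821 -0.2092 -0.0099] [-1.9518  1.4805  5.5148]
12 [-0.0684 -0.1744 -0.0082] [-1.5482  1.2012  4.6347]
```

>>> arm_command(
  increments=[-0.068,-0.174,-0.008,-1.55,1.2,4.63,0,-0.068,-0.174,-0.008,-1.55,1.2,4.63,0,-0.068,-0.174,-0.008,-1.55,1.2,4.63,0,-0.068,-0.174,-0.008,-1.55,1.2,4.63,0,-0.068,-0.174,-0.008,-1.55,1.2,4.63,0,-0.068,-0.174,-0.008,-1.55,1.2,4.63,0,-0.068,-0.174,-0.008,-1.55,1.2,4.63,0],
)

```text
clock: 2.02
position: [0.5346, 0.1429, 0.4254]
ee_rot: [-0.631, 0.756, 0.12, 0.126]
contact_force: [0.4, -0.1, -0.3]
width: 0.0854
```

```bash
python3 - <<'E'
from kin import *
np.set_printoptions(precision=4,suppress=True)
k=fit(0).x
s,R,p=st();print(s['qpos'].tolist(),p.tolist(),np.abs(fk(s['qpos'],k)-p).max())
for N in(4,5,6,7): print(N,*screw(R,p,GR,gp(.1),N))
E
```

```text
[0.2201315336110773, 0.16112404694847418, 1.6435148897425713, -0.2857480595668304, 1.0469602438424412, 0.336155456907185] [0.5345532962613453, 0.14292981262314733, 0.42541806667791393] 0.0006094883321321465
4 [-0.0855 -0.2167 -0.0107] [-2.0364  1.5351  5.7221]
5 [-0.0684 -0.1733 -0.0085] [-1.5322  1.1875  4.626 ]
6 [-0.057  -0.1445 -0.0071] [-1.2223  0.9668  3.8803]
7 [-0.0488 -0.1238 -0.0061] [-1.014   0.8147  3.3409]
```

>>> arm_command(
  increments=[-0.068,-0.173,-0.009,-1.53,1.19,4.63,0,-0.068,-0.173,-0.009,-1.53,1.19,4.63,0,-0.068,-0.173,-0.009,-1.53,1.19,4.63,0,-0.068,-0.173,-0.009,-1.53,1.19,4.63,0,-0.068,-0.173,-0.009,-1.53,1.19,4.63,0,0,0,0,0,0,0,0],
)

```text
clock: 2.78
position: [0.4355, 0.2972, 0.2627]
ee_rot: [-0.389, 0.829, 0.364, -0.172]
contact_force: [0.2, 0.5, 0.6]
width: 0.0854
```

```bash
python3 - <<'E'
from kin import *
np.set_printoptions(precision=4,suppress=True)
k=fit(0).x
s,R,p=st();print(s['qpos'].tolist(),p.tolist(),np.abs(fk(s['qpos'],k)-p).max())
print(screw(R,p,GR,gp(.1),1), screw(R,p,GR,gp(0.0),1))
cv2.imwrite("pics/w1.png",vision.get_image("wrist")[:,:,::-1])
E
```

```text
[0.6968445358682043, 0.3633628072396483, 1.900653183363131, -0.8646272598254129, 0.9826213174087799, 0.4060088379181] [0.4355092650625056, 0.2972400835619043, 0.26272255547008905] 0.02334162378661414
(array([-0.0059,  0.0003, -0.0035]), array([ 0.1434, -0.1069, -0.3087])) (array([-0.0059,  0.0003, -0.0035]), array([ 0.1781,  9.8929, -0.3677]))
```

View pics/w1.png

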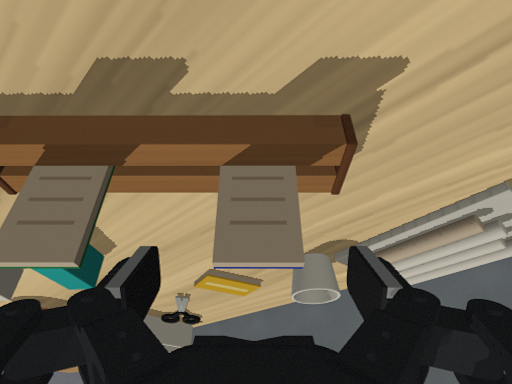

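The wrist view shows the clay back of the blue tile centred between the fingers. Its top corners are at about (213,267) and (303,267), with a blue rim along the top. I'll check the estimate against this view.

```bash
python3 - <<'E'
from kin import *
np.set_printoptions(precision=4,suppress=True)
P=ray("wrist",[(213.5,266),(302.5,266)],.114);print(P,P.mean(0)); d=P[1]-P[0];print(np.linalg.norm(d),np.degrees(np.arctan2(d[1],d[0])))
n=np.array([np.sin(yb),-np.cos(yb),0]);print('centre',P.mean(0)+.005*n)
E
```

```text
[[0.5461 0.1606 0.114 ]
 [0.5877 0.2055 0.114 ]] [0.5669 0.1831 0.114 ]
0.061212159249019134 47.179889798975154
centre [0.5706 0.1797 0.114 ]
```

```bash
python3 - <<'E'
from kin import *
np.set_printoptions(precision=1,suppress=True)
n=np.array([np.sin(yb),-np.cos(yb),0]);y=np.array([np.cos(yb),np.sin(yb),0]);z=np.array([0,0,1])
c=np.array([.5564,.1888,.064])
for a in(-1,1): print(proj("wrist",[c+a*.005*n+s*.03*y+.05*z for s in(-1,1)]).tolist())
im=cv2.imread("pics/w1.png");print(im[240:275:1,275].tolist())
b=cv2.resize(im[150:280,150:360],None,fx=3.7,fy=3.7,interpolation=cv2.INTER_CUBIC);cv2.imwrite("pics/w1c.png",b)
E
```

```text
[[207.34319115847273, 255.92517477198257], [300.4864225356213, 255.65277072131633]]
[[209.17027013177935, 262.2289006013615], [298.67319733130375, 261.96821016841403]]
[[85, 102, 115], [86, 103, 115], [87, 104, 116], [87, 104, 116], [86, 103, 115], [86, 104, 115], [86, 103, 116], [88, 104, 116], [85, 103, 115], [84, 102, 114], [85, 103, 114], [86, 104, 116], [87, 104, 115], [88, 105, 117], [87, 104, 115], [86, 103, 115], [87, 104, 116], [85, 103, 115], [86, 104, 116], [86, 104, 115], [86, 103, 115], [86, 103, 115], [101, 121, 134], [129, 154, 168], [129, 153, 167], [128, 153, 168], [127, 146, 160], [127, 62, 46], [125, 91, 100], [116, 162, 185], [112, 156, 179], [110, 153, 176], [113, 154, 176], [111, 154, 176], [113, 155, 177]]
```

View pics/w1c.png

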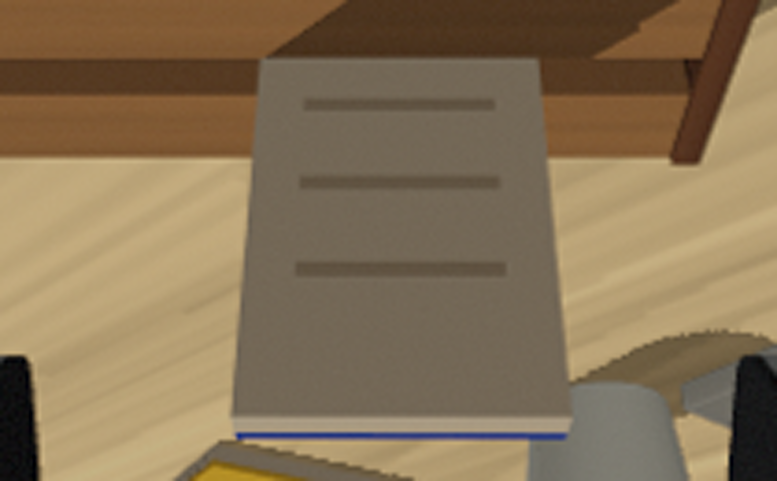

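```bash
sed -i 's/^tilec=.*/tilec=np.array([.560,.188,.074])/' kin.py; python3 - <<'E'
from kin import *
np.set_printoptions(precision=4,suppress=True)
s,R,p=st(); print(p,screw(R,p,GR,gp(0.0),1))
E
```

```text
[0.4375 0.2972 0.265 ] (array([-0.0044, -0.0044, -0.0005]), array([ 0.2033, 10.1766, -0.3409]))
```

>>> arm_command(
  increments=[-0.004,-0.004,0,0.2,2.5,-0.34,0,0,0,0,0,2.6,0,0,0,0,0,0,2.6,0,0,0,0,0,0,2.5,0,0,0,0,0,0,0,0,0,0,0,0,0,0,0,0],
)

```text
clock: 3.58
position: [0.4911, 0.2522, 0.1917]
ee_rot: [-0.388, 0.83, 0.365, -0.167]
contact_force: [-0.6, 0.2, 0.3]
width: 0.0857
```

```bash
python3 - <<'E'
from kin import *
np.set_printoptions(precision=4,suppress=True)
s,R,p=st(); print(s['qpos'],p,screw(R,p,GR,gp(0.0),1))
im=vision.get_image("wrist")[:,:,::-1];cv2.imwrite("pics/w2.png",im)
E
```

```text
[ 0.5636  0.4755  1.956  -1.0348  0.8057  0.5235] [0.4911 0.2522 0.1917] (array([ 0.0011, -0.0068,  0.0023]), array([-0.0991,  0.0719,  0.3469]))
```

View pics/w2.png

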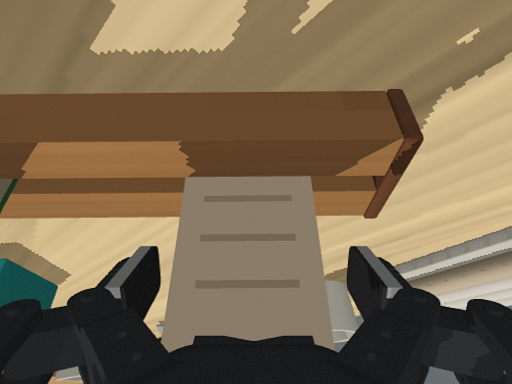

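The tile sits between the open fingers, its edges at columns ~172 and ~325 against fingertips at 158 and 348. I'll close now.

>>> arm_command(
  increments=[0,0,0,0,0,0,0.5,0,0,0,0,0,0,1,0,0,0,0,0,0,1,0,0,0,0,0,0,1,0,0,0,0,0,0,1,0,0,0,0,0,0,1],
  grip_force=45,
)

```text
clock: 4.38
position: [0.4901, 0.2527, 0.1911]
ee_rot: [-0.387, 0.829, 0.366, -0.168]
contact_force: [-2.0, 0.2, 6.4]
width: 0.0591
```

```bash
python3 - <<'E'
from kin import *
np.set_printoptions(precision=4,suppress=True)
s,R,p=st(); print(s['qpos'],p,s['width'],R.inv().apply([0,0,1]))
im=vision.get_image("wrist")[:,:,::-1];cv2.imwrite("pics/w3.png",im)
E
```

```text
[ 0.5655  0.476   1.9576 -1.0361  0.8062  0.5239] [0.4901 0.2527 0.1911] 0.05909794394268038 [ 0.0039 -0.765  -0.644 ]
```

View pics/w3.png

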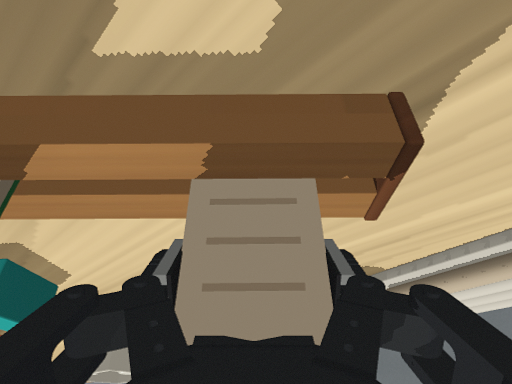

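>>> arm_command(
  increments=[0,0,0,0,-0.77,-0.64,1,0,0,0,0,-1.15,-0.97,1,0,0,0,0,-1.5,-1.3,1,0,0,0,0,-3,-2.6,1,0,0,0,0,-3,-2.6,1,0,0,0,0,-3,-2.6,1],
)

```text
clock: 5.18
position: [0.4907, 0.2504, 0.3552]
ee_rot: [-0.388, 0.829, 0.365, -0.169]
contact_force: [1.2, -1.1, -0.6]
width: 0.0592
```

```bash
python3 - <<'E'
from kin import *
np.set_printoptions(precision=4,suppress=True)
s,R,p=st(); print(s['qpos'],p,s['width'])
im=[vision.get_image(n)[:,:,::-1] for n in("wrist","top")]
cv2.imwrite("pics/w4.png",cv2.resize(np.hstack(im),(800,300)))
E
```

```text
[ 0.5605  0.2673  1.7672 -0.793   1.0508  0.123 ] [0.4907 0.2504 0.3552] 0.059221882294332
```

View pics/w4.png

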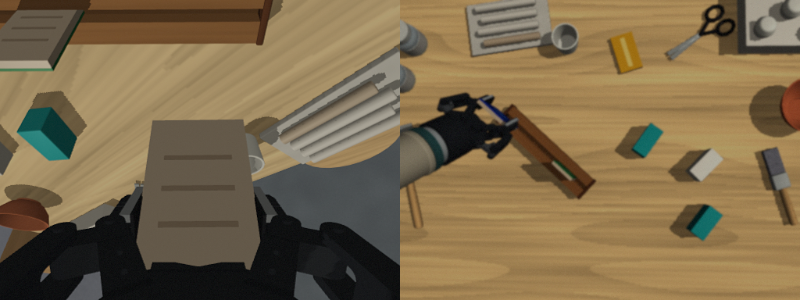

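```bash
cat >> kin.py <<'E'
Rg=Ro.from_quat(np.array([.829,.366,-.168,-.387])) ; pg=np.array([.4901,.2527,.1911])
Tw=Ro.from_matrix(np.c_[[np.sin(yb),-np.cos(yb),0],[np.cos(yb),np.sin(yb),0],[0,0,1]])
E
python3 - <<'E'
from kin import *
np.set_printoptions(precision=4,suppress=True)
print(Rg.inv().apply(np.array([.560,.188,.064])-pg))
print((Rg.inv()*Tw).as_matrix())
im=vision.get_image("wrist")[:,:,::-1].copy();cv2.imwrite("pics/w5.png",im)
s,R,p=st()
for c in ([.5564,.1888],[.560,.188],[.564,.185]):
    o=Rg.inv().apply(np.array([*c,.064])-pg); o[0]=0
    X=[p+R.apply(o+(Rg.inv()*Tw).apply([-.005,b*.03,d*.05])) for d in(-1,0) for b in(-1,1)]
    print(c,o,proj("wrist",X).round(1).tolist())
b=cv2.resize(im[140:330,150:360],None,fx=3,fy=3);cv2.imwrite("pics/w5c.png",b)
E
```

```text
[-0.0011  0.1586  0.0089]
[[ 0.0015  1.      0.0047]
 [ 0.6437  0.0027 -0.7652]
 [-0.7652  0.0042 -0.6437]]
[0.5564, 0.1888] [0.     0.1565 0.0114] [[194.4, 149.8], [312.0, 149.4], [182.1, 237.5], [325.3, 236.9]]
[0.56, 0.188] [0.     0.1586 0.0089] [[195.3, 154.1], [311.1, 153.7], [183.5, 241.0], [323.9, 240.4]]
[0.564, 0.185] [0.     0.1618 0.0051] [[196.7, 160.5], [309.6, 160.2], [185.5, 246.1], [321.8, 245.6]]
```

View pics/w5c.png

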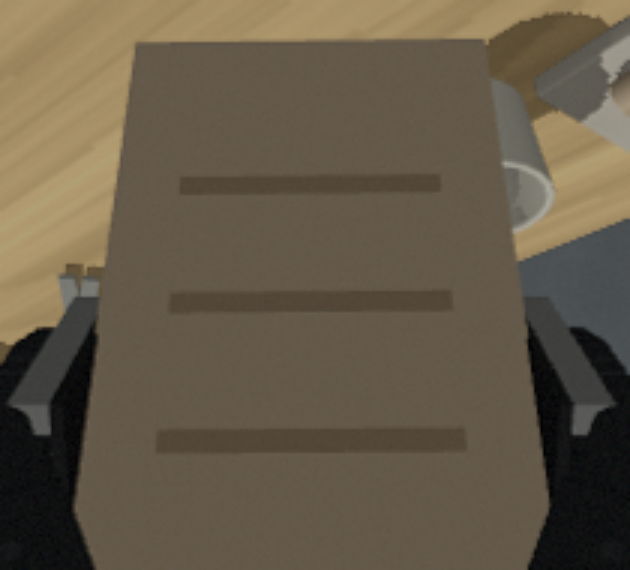

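```bash
cat >> kin.py <<'E'
TT=(Ro.from_quat(np.array([.829,.366,-.168,-.387])).inv()*Tw); off=np.array([0,.1586,.0089])
BC=np.array([.4743,-.2693]); BY=np.radians(135.4)
def final(h,c=None):
    c=BC if c is None else c
    z=-np.array([np.cos(BY),np.sin(BY),0]);x=np.array([0,0,-1.]);y=np.cross(z,x)
    Rf=Ro.from_matrix(np.c_[x,y,z])*TT.inv(); return Rf,np.array([*c,.055+h])-Rf.apply(off)
def rows(R0,p0,R1,p1,N):
    w=(R0.inv()*R1).as_rotvec()/N; out=[]
    for i in range(N):
        Ri=R0*Ro.from_rotvec(w*i); out.append(Ri.inv().apply((p1-p0)/N)*100)
    return w,np.array(out)
E
python3 - <<'E'
from kin import *
np.set_printoptions(precision=4,suppress=True)
k=fit(0).x; s,R,p=st(); print(s['clock'])
for h in (0,.05,.1,.15):
    Rf,pf=final(h); print(h,pf,ik(pf,Rf,k,8))
Rf,pf=final(.13)
N=16; w,t=rows(R,p,Rf,pf,N); print(w); print(t)
print(Rf.as_matrix())
for i in range(0,N+1,3):
    Ri=R*Ro.from_rotvec(w*i);pi=p+(pf-p)*i/N; print(i,pi,ik(pi,Ri,k,6))
E
```

```text
5.325
0 [ 0.5645 -0.3589  0.1503] [array([-0.6904,  0.8242,  1.3339,  0.0729,  1.8521, -1.4896])]
0.05 [ 0.5645 -0.3589  0.2003] [array([-0.6904,  0.7828,  1.2864,  0.0751,  1.9409, -1.4826])]
0.1 [ 0.5645 -0.3589  0.2503] [array([-0.6904,  0.7472,  1.2279,  0.0783,  2.0346, -1.4748])]
0.15 [ 0.5645 -0.3589  0.3003] [array([-0.6904,  0.7182,  1.1578,  0.0828,  2.1334, -1.4656])]
[0.0981 0.0029 0.0004]
[[-2.5037  2.2223 -1.936 ]
 [-2.4969  2.0227 -2.1517]
 [-2.4895  1.8029 -2.3467]
 [-2.4818  1.565  -2.5193]
 [-2.4736  1.3114 -2.6677]
 [-2.4652  1.0444 -2.7905]
 [-2.4566  0.7667 -2.8866]
 [-2.4479  0.4809 -2.955 ]
 [-2.4391  0.1898 -2.995 ]
 [-2.4304 -0.1038 -3.0063]
 [-2.4218 -0.3971 -2.9887]
 [-2.4134 -0.6873 -2.9425]
 [-2.4053 -0.9716 -2.868 ]
 [-2.3976 -1.2472 -2.7661]
 [-2.3903 -1.5115 -2.6376]
 [-2.3836 -1.762  -2.4838]]
[[ 0.7055 -0.543  -0.4554]
 [ 0.7087  0.5392  0.455 ]
 [-0.0015 -0.6437  0.7652]]
0 [0.4914 0.2508 0.3565] [array([ 0.5604,  0.2437,  1.7951, -0.7977,  1.0438,  0.1317])]
3 [0.5051 0.1365 0.3422] [array([ 0.25  ,  0.1829,  1.8372, -0.4183,  0.9288, -0.3479])]
6 [0.5188 0.0222 0.3279] [array([-0.0691,  0.2082,  1.8033, -0.0699,  1.0383, -0.8477])]
9 [ 0.5325 -0.0921  0.3136] [array([-0.3313,  0.3134,  1.695 ,  0.0908,  1.2973, -1.1675])]
12 [ 0.5462 -0.2065  0.2993] [array([-0.5208,  0.4715,  1.5195,  0.1224,  1.6146, -1.3417])]
15 [ 0.5599 -0.3208  0.285 ] [array([-0.6546,  0.6606,  1.2815,  0.0967,  1.9671, -1.443 ])]
```

>>> arm_command(
  increments=[0.098,0.003,0,-2.5,2.2,-1.9,1,0.098,0.003,0,-2.5,2.0,-2.2,1,0.098,0.003,0,-2.5,1.8,-2.35,1,0.098,0.003,0,-2.5,1.6,-2.5,1,0.098,0.003,0,-2.5,1.3,-2.7,1,0.098,0.003,0,-2.45,1.05,-2.8,1,0.098,0.003,0,-2.45,0.75,-2.9,1,0.098,0.003,0,-2.45,0.5,-2.95,1],
)

```text
clock: 6.32
position: [0.5271, -0.056, 0.3152]
ee_rot: [0.681, -0.619, -0.267, 0.287]
contact_force: [0.4, 0.1, -1.9]
width: 0.0592
```

>>> arm_command(
  increments=[0.098,0.003,0,-2.45,0.2,-3.0,1,0.098,0.003,0,-2.45,-0.1,-3.0,1,0.098,0.003,0,-2.4,-0.4,-3.0,1,0.098,0.003,0,-2.4,-0.7,-2.95,1,0.098,0.003,0,-2.4,-1.0,-2.85,1,0.098,0.003,0,-2.4,-1.25,-2.75,1,0.098,0.003,0,-2.4,-1.5,-2.65,1,0.098,0.003,0,-2.4,-1.75,-2.5,1],
)

```text
clock: 7.32
position: [0.5641, -0.3611, 0.2769]
ee_rot: [0.869, -0.315, -0.13, 0.36]
contact_force: [0.9, 0.5, -1.7]
width: 0.0594
```

>>> arm_command(
  increments=[0,0,0,0,0,0,1],
)

```text
clock: 7.45
position: [0.5639, -0.3628, 0.2743]
ee_rot: [0.869, -0.316, -0.129, 0.359]
contact_force: [0.3, 0.9, -1.8]
width: 0.0594
```

```bash
python3 - <<'E'
from kin import *
np.set_printoptions(precision=4,suppress=True)
s,R,p=st(); print(s['clock'],s['qpos'],p,s['width'])
Rf,pf=final(.06); print(screw(R,p,Rf,pf,1))
im=[vision.get_image(n)[:,:,::-1] for n in("wrist","top","scene")]
cv2.imwrite("pics/t6.png",im[1]);cv2.imwrite("pics/w6.png",im[0])
cv2.imwrite("pics/x6.png",cv2.resize(np.hstack([im[0],im[1]]),(800,300)));cv2.imwrite("pics/s6.png",im[2])
E
```

```text
7.45 [-0.6954  0.7603  1.1475  0.0811  2.1048 -1.468 ] [ 0.5639 -0.3628  0.2743] 0.059418881174186235
(array([-0.003 , -0.004 ,  0.0035]), array([ 0.3329,  4.287 , -4.7553]))
```

View pics/x6.png

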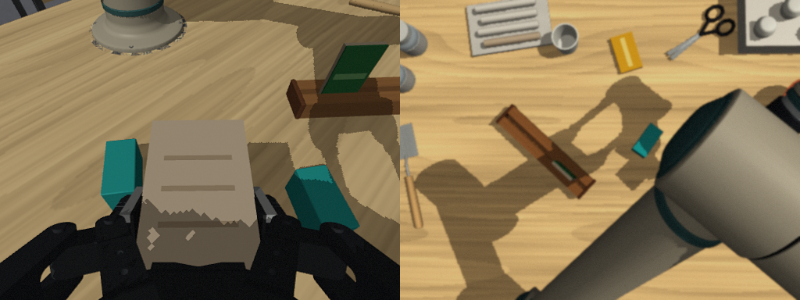

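View pics/s6.png

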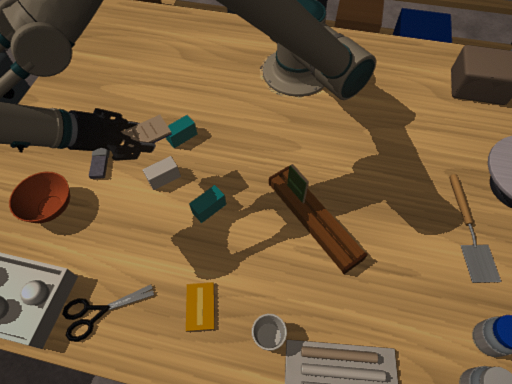

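>>> arm_command(
  increments=[-0.001,-0.001,0.001,0.11,1.43,-1.58,1,-0.001,-0.002,0.001,0.11,1.43,-1.58,1,-0.001,-0.001,0.001,0.11,1.43,-1.58,1,0,0,0,0,0,0,1],
)

```text
clock: 8.1
position: [0.5647, -0.3543, 0.2147]
ee_rot: [0.866, -0.317, -0.133, 0.362]
contact_force: [-0.2, 0.5, -1.2]
width: 0.0593
```

```bash
python3 - <<'E'
from kin import *
np.set_printoptions(precision=4,suppress=True)
s,R,p=st(); print(s['clock'],p,s['contact_force'])
Rf,pf=final(.015); print(screw(R,p,Rf,pf,1))
# tile predicted from measured pose
T=R*TT; c=p+R.apply(off); print(c,T.as_matrix())
im=vision.get_image("scene")[:,:,::-1]; K=5
b=cv2.resize(im,None,fx=K,fy=K,interpolation=cv2.INTER_CUBIC)
X=[c+T.apply([-.005,i*.03,j*.05]) for i,j in((1,1),(1,-1),(-1,-1),(-1,1))]
for u,v in proj("scene",X): cv2.circle(b,(int(K*(u+.5)),int(K*(v+.5))),3,(0,0,255),-1)
cv2.imwrite("pics/s7.png",b[90*K:210*K,90*K:240*K])
E
```

```text
8.1 [ 0.5647 -0.3543  0.2147] [-0.2376  0.5336 -1.1563]
(array([ 0.0021,  0.0042, -0.0022]), array([-0.3427,  2.9611, -3.9677]))
[ 0.4744 -0.2652  0.1192] [[ 0.0028  0.699   0.7151]
 [-0.0002  0.7151 -0.699 ]
 [-1.      0.0018  0.0021]]
```

View pics/s7.png

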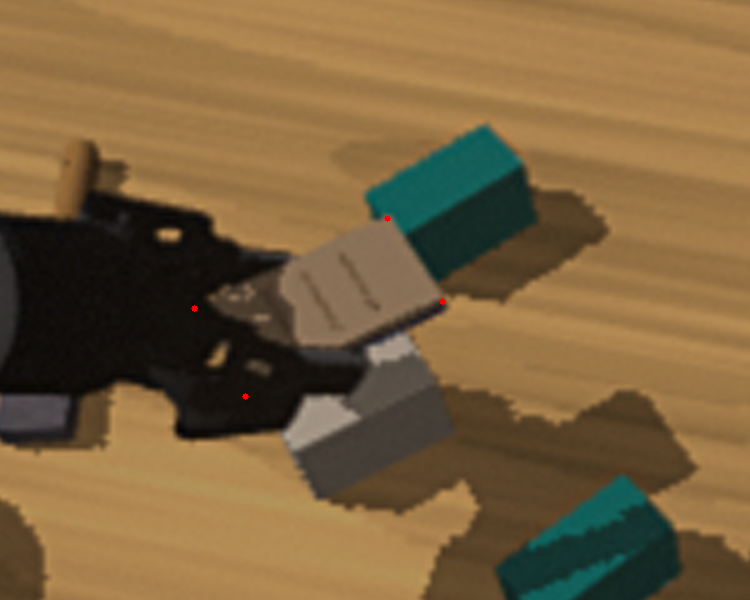

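Prediction and picture agree on the visible tile corners, enlarged (388,218) and (442,300), and the blue face is down. Lowering continues.

>>> arm_command(
  increments=[0.001,0.002,-0.001,-0.17,1.48,-1.98,1,0.001,0.002,-0.001,-0.17,1.48,-1.98,1,0,0,0,0,0,0,1,0,0,0,0,0,0,1],
)

```text
clock: 8.65
position: [0.5646, -0.3608, 0.1656]
ee_rot: [0.868, -0.317, -0.131, 0.36]
contact_force: [-0.2, -0.6, -1.9]
width: 0.0593
```

```bash
python3 - <<'E'
from kin import *
np.set_printoptions(precision=4,suppress=True)
for i in range(3):
    s,R,p=st(); print(s['clock'],p,s['contact_force'])
    im=vision.get_image("scene")[:,:,::-1]
Rf,pf=final(.0); print(screw(R,p,Rf,pf,1),R.inv().apply([0,0,-1]))
T=R*TT; c=p+R.apply(off); print(c,T.as_matrix())
K=5
b=cv2.resize(im,None,fx=K,fy=K,interpolation=cv2.INTER_CUBIC)
X=[c+T.apply([-.005,i*.03,j*.05]) for i,j in((1,1),(1,-1),(-1,-1),(-1,1))]
for u,v in proj("scene",X): cv2.circle(b,(int(K*(u+.5)),int(K*(v+.5))),3,(0,0,255),-1)
cv2.imwrite("pics/s8.png",b[90*K:210*K,90*K:240*K])
E
```

```text
8.65 [ 0.5646 -0.3608  0.1656] [-0.1921 -0.6008 -1.9049]
8.7 [ 0.5647 -0.3609  0.1662] [ 0.6532  0.4908 -2.4784]
8.75 [ 0.5648 -0.3608  0.1665] [-0.2879  0.5791 -1.6611]
(array([ 0.003 , -0.0006,  0.0012]), array([ 0.1171,  1.1723, -1.1311])) [ 0.0011  0.6461 -0.7633]
[ 0.475  -0.2713  0.0708] [[ 0.0024  0.7031  0.7111]
 [-0.0019  0.7111 -0.7031]
 [-1.      0.0003  0.003 ]]
```

View pics/s8.png

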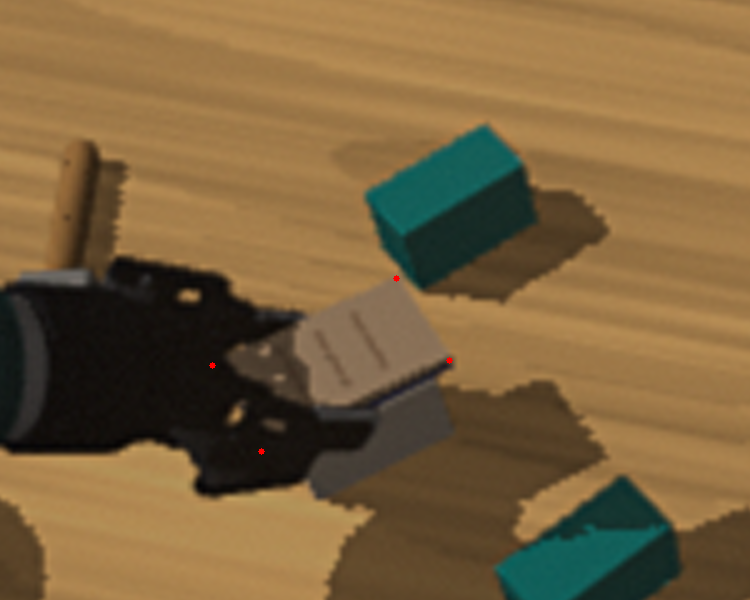

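>>> arm_command(
  increments=[0,0,0,0,0.45,-0.53,1,0,0,0,0,0.39,-0.46,1,0,0,0,0,0,0,1,0,0,0,0,0,0,1],
)

```text
clock: 9.3
position: [0.5646, -0.3606, 0.1529]
ee_rot: [0.867, -0.318, -0.131, 0.36]
contact_force: [-0.0, -0.0, -2.2]
width: 0.0592
```

>>> arm_command(
  increments=[0,0,0,0,0.1,-0.12,1,0,0,0,0,0,0,1,0,0,0,0,0,0,1],
)

```text
clock: 9.68
position: [0.5647, -0.3607, 0.1515]
ee_rot: [0.867, -0.318, -0.131, 0.36]
contact_force: [0.5, -0.5, -1.1]
width: 0.0594
```

```bash
python3 - <<'E'
from kin import *
np.set_printoptions(precision=4,suppress=True)
s,R,p=st(); print(s['clock'],p,s['contact_force'],s['moment'])
T=R*TT; c=p+R.apply(off); print(c,T.as_matrix())
E
```

```text
9.675 [ 0.5647 -0.3607  0.1515] [ 0.498  -0.4881 -1.0504] [-0.4243 -0.3552  0.008 ]
[ 0.4748 -0.2712  0.0559] [[ 0.0019  0.703   0.7112]
 [-0.0017  0.7112 -0.703 ]
 [-1.      0.0002  0.0026]]
```

Not touching yet (fz about -1 to -2 N, which is just the tile's weight), so I'll step down 1 mm at a time.

>>> arm_command(
  increments=[0,0,0,0,0.065,-0.076,1,0,0,0,0,0,0,1,0,0,0,0,0,0,1],
)

```text
clock: 10.05
position: [0.5646, -0.3606, 0.1504]
ee_rot: [0.867, -0.318, -0.131, 0.36]
contact_force: [0.6, -1.3, -0.4]
width: 0.0589
```

>>> arm_command(
  increments=[0,0,0,0,0.065,-0.076,1,0,0,0,0,0,0,1,0,0,0,0,0,0,1],
)

```text
clock: 10.42
position: [0.5646, -0.3606, 0.1494]
ee_rot: [0.867, -0.318, -0.131, 0.36]
contact_force: [0.1, 0.0, -1.5]
width: 0.0589
```

>>> arm_command(
  increments=[0,0,0,0,0.065,-0.076,1,0,0,0,0,0,0,1,0,0,0,0,0,0,1],
)

```text
clock: 10.8
position: [0.5647, -0.3607, 0.1489]
ee_rot: [0.867, -0.318, -0.131, 0.36]
contact_force: [1.0, -1.6, 1.8]
width: 0.0592
```

>>> arm_command(
  increments=[0,0,0,0,0.065,-0.076,1,0,0,0,0,0,0,1,0,0,0,0,0,0,1],
)

```text
clock: 11.18
position: [0.5647, -0.3607, 0.1488]
ee_rot: [0.867, -0.318, -0.131, 0.36]
contact_force: [2.0, -0.6, 6.1]
width: 0.0592
```

>>> arm_command(
  increments=[0,0,0,0,0,0,0.25,0,0,0,0,0,0,0.15,0,0,0,0,0,0,0.05,0,0,0,0,0,0,0,0,0,0,0,0,0,0],
  grip_force=20,
)

```text
clock: 11.8
position: [0.5646, -0.3606, 0.1473]
ee_rot: [0.867, -0.318, -0.131, 0.36]
contact_force: [0.3, 0.4, 0.2]
width: 0.0854
```

```bash
python3 - <<'E'
from kin import *
np.set_printoptions(precision=4,suppress=True)
s,R,p=st(); print(s['clock'],p,s['contact_force'],s['width'])
im=[vision.get_image(n)[:,:,::-1] for n in("wrist","scene")]
cv2.imwrite("pics/x9.png",np.hstack([cv2.resize(im[0],(400,300)),cv2.resize(im[1][110:220,90:237],(400,300))]))
E
```

```text
11.8 [ 0.5646 -0.3606  0.1473] [0.3309 0.4477 0.2434] 0.08544037458412529
```

View pics/x9.png

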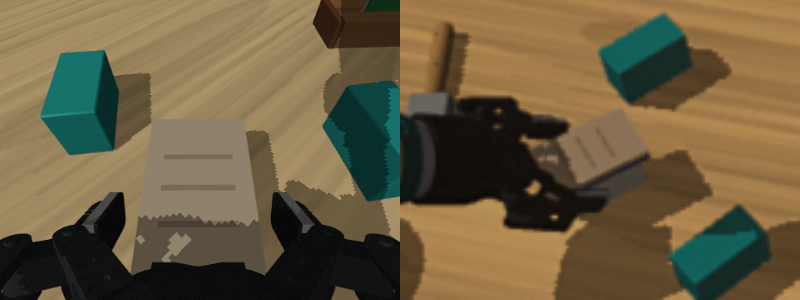

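>>> arm_command(
  increments=[0,0,0,0,-1,0.4,0,0,0,0,0,-2,0.8,0,0,0,0,0,-3,1.5,0,0,0,0,0,-3,3,0,0,0,0,0,-3,4,0,0,0,0,0,-3,5,0,0,0,0,0,0,5,0,0,0,0,0,0,0,0],
)

```text
clock: 12.9
position: [0.5549, -0.3503, 0.4004]
ee_rot: [0.866, -0.321, -0.133, 0.36]
contact_force: [-0.3, -0.2, 0.2]
width: 0.0852
```

```bash
python3 - <<'E'
from kin import *
np.set_printoptions(precision=4,suppress=True)
s,R,p=st(); print(s['clock'],s['qpos'],p,s['contact_force'],s['width'])
im=[vision.get_image(n)[:,:,::-1] for n in("top","scene")]
cv2.imwrite("pics/t10.png",im[0]);cv2.imwrite("pics/s10.png",im[1])
cv2.imwrite("pics/x10.png",np.hstack([cv2.resize(i,(400,300)) for i in im]))
E
```

```text
12.9 [-0.6898  0.6571  1.0342  0.096   2.3079 -1.4446] [ 0.5549 -0.3503  0.4004] [-0.331  -0.2166  0.228 ] 0.08524777902516426
```

View pics/x10.png

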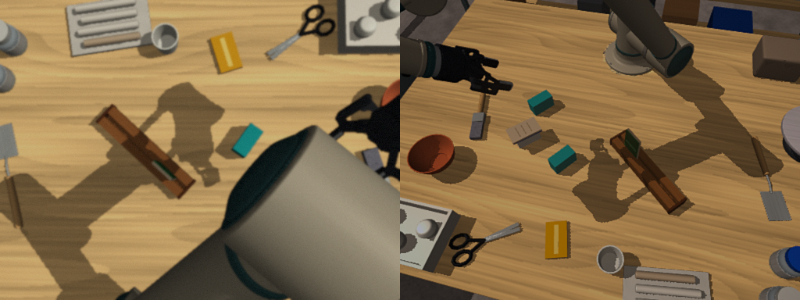

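Measure the tile in the scene view (its top face is at z = 0.060) and re-check the green tile.

```bash
python3 - <<'E'
from kin import *
np.set_printoptions(precision=4,suppress=True)
im=cv2.imread("pics/s10.png");K=6
z=np.array([np.cos(BY),np.sin(BY),0]);y=np.array([-z[1],z[0],0]);c=np.array([*BC,.06])
b=cv2.resize(im,None,fx=K,fy=K,interpolation=cv2.INTER_CUBIC)
for u,v in proj("scene",[c+i*.03*y+j*.05*z for i in(1,-1) for j in(1,-1)]): cv2.circle(b,(int(K*(u+.5)),int(K*(v+.5))),3,(0,0,255),-1)
cv2.imwrite("pics/s10c.png",b[135*K:215*K,120*K:230*K])
H,S,V=cv2.split(cv2.cvtColor(im,cv2.COLOR_BGR2HSV)); print(im[165:171,160])
m=((H>48)&(H<80)&(S>110)).astype(np.uint8);m[:,:260]=0;m[:,330:]=0;m[:150]=0;m[215:]=0
r=cv2.minAreaRect(np.argwhere(m)[:,::-1].astype(np.float32));print(r)
E
```

```text
[[ 85 111 135]
 [ 85 110 135]
 [ 81 106 130]
 [ 74  99 123]
 [ 64  88 112]
 [ 67  92 117]]
((294.8416442871094, 182.05657958984375), (0.9417418837547302, 14.866067886352539), 70.34617614746094)
```

View pics/s10c.png

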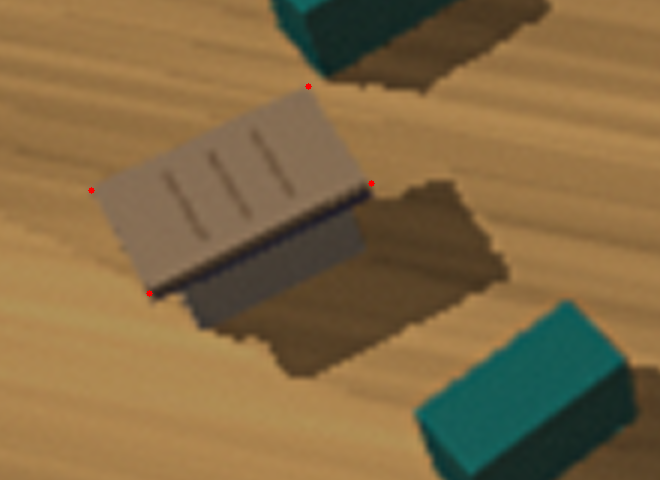

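The tile's corners match a centred, aligned placement to within about a pixel. It lies flat with the clay back up and the blue rim underneath, and the arm is clear. The green tile still stands in the rack, though it is now in the arm's shadow.

```bash
python3 -c "
from rig import ticket;print(ticket.sign_off())"
```

```text
the job is handed in; nothing more can be done
None
```

The blue tile is lying face down on the white plaster block, released, and the job was handed in at about 13 s of the 38 s allowed. I gripped it by its side edges with the tool tilted 40°, lifted it out of the rail and pitched it 90° on the way to the block. Then I lowered it in 1 mm steps until it touched, at about 6 N, opened the fingers and backed away.

**Last checks**
- **Placement:** in the scene camera, the tile's four corners matched a centred, aligned placement to within about a pixel. The clay back is up, with the blue rim underneath.
- **Arm:** it is well clear, with the gripper open and the force reading near zero.

**Checks that disagreed or fell short**
- **Tile position before the grasp:** the wrist view placed the tile a few mm (up to about 9 mm along its face direction) from the top-view estimate. I used a value in between, and the in-hand check after lifting confirmed it.
- **Top view at the end:** the arm hid the block, so the final placement check rests on the scene camera alone.
- **Green tile at the end:** the arm's shadow made its colour mask too thin to measure. I judged by eye that it still stands in its original place.

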